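# Swing the magnifier clear and hold an aluminium angle in the marking-out jig

### The job

Swing the bench magnifier away from over the marking-out jig until its head is a good hand's breadth past the jig. Then take the loose aluminium angle from the bench, stand it on the jig's plate with its upright leg towards the fence, and bring it fully home: flat on the plate, leg flush along the fence, end against the stop block. Finish while holding it there with one steady diagonal push of the fingertips, best made into its inside corner, pressing it firmly (about 10 N each way, never with heavy force) against fence and plate together so that it can be marked out: do not let go, and leave the other things on the bench where they are.

Things in the scene. Friction and masses are not known exactly. Their poses are not given: they have to be found in the camera images.
- magnifier_lens (a point): Centre of the magnifier's head: a white lens ring 104 mm across, 30 mm high, 250 mm above the bench, at the end of a level arm. x axis points along the arm to the upright post at the far left (white base 150 mm across), whose axis, 370 mm away, is the hinge. Starts over the jig; swings only to the robot's left (clockwise from above), 1.4 rad or more; 0.6 to 0.9 rad is well clear.
- magnifier_grip (a point): Middle of the magnifier's grip: a black level bar 16 mm thick, 62 mm long, pointing straight out from the head in line with the arm, 92 mm from the lens centre and 462 mm from the hinge axis (x axis towards it), 250 mm above the bench. Can be pinched from above. The hinge has friction (0.35 N m): it stays where it is left and about 1 N here moves it.
- jig_corner (a point): Inside corner of the marking-out jig, where plate top (14 mm above the bench), fence face and stop face meet: the home place of the angle's heel. x points level into the fence (away from the robot), y along the fence into the stop block (to the robot's left), z up.
- jig_plate: The jig's dark steel plate, 220 mm along the fence (y) by 150 mm (x), top 14 mm above the bench. Origin at bench height under its middle; the fence's face is 55 mm from the middle (+x), the stop's face 70 mm (+y); 130 mm of plate lies in front of the fence. The jig is fixed to the bench.
- jig_fence: The jig's fence: a bright steel bar 20 mm thick and 45 mm high above the plate, along the whole far edge of the plate (origin as for the plate).
- jig_stop: The jig's stop block at the left end of the fence: steel, 70 mm from the fence towards the robot, 34 mm wide, 30 mm high above the plate, with a black clamp knob on top to 43 mm (origin as for the plate).
- angle: The workpiece: a loose length of aluminium L-section, 100 mm long (y), foot 50 mm wide (x), upright leg 45 mm high in all, both 8 mm thick; 0.13 to 0.27 kg. Stands on its foot on the bench, to the right of the jig, leg on its far side (+x). Origin: middle of the foot's underside.
- angle_leg (a point): Middle of the angle's upright leg, 22.5 mm above its underside: the 8 mm thick leg can be gripped here from above, across x. The foot's top is 8 mm above the underside and reaches 42 mm from the leg's inside face towards the robot.
- angle_heel (a point): Outer heel of the angle: lower edge of the leg's outer face at the end that goes to the stop (+y end). At home it coincides with jig_corner. Axes as for the angle: x out through the leg's outer face, y along the length, z up.
- heatsink: Bystander: a finned aluminium heat sink 60 x 80 x 32 mm, beyond the angle.
- spool: Bystander: a spool of solder wire, 52 mm across, 42 mm high, left of the jig.
- multimeter: Bystander: a hand-held meter lying on its back, 185 x 88 x 46 mm, far left.
- circuit_board: Bystander: a green circuit board 120 x 160 mm with parts to 20 mm high, near left.
- screwdriver: Bystander: a screwdriver 190 mm long lying along the jig's left side.
- jar: Bystander: a small white jar, 44 mm across, 48 mm high, behind the jig.
- flat_bar: Bystander: an offcut of aluminium flat bar 30 x 120 x 8 mm, lying nearer the robot than the angle.
Things that resemble listed ones, but are neither listed nor needed, are in the scene too. What is shaped like the angle but blue or red is not meant.

How it is judged (in metres and radians):
On the way, in this order (a step that is already met when the one before it is completed fails the run):
1. the magnifier's head is swung clear of the jig (horizontal distance between magnifier_lens and jig_plate above 0.2 m), for 0.2 s.
2. the angle stands flat on the jig's plate in front of the fence, leg towards it (z of angle_heel in the frame of jig_corner between -0.003 and 0.003 m and x of angle_heel in the frame of jig_corner above -0.1 m and y of angle_heel in the frame of jig_corner above -0.12 m and angle between angle's own z axis and vertical below 0.05 rad), for 0.1 s.
At the end, for the whole second after the job is handed in: Lens over 200 mm from the plate's middle. Angle at rest, heel within 3 mm of the fence, 4 mm of the stop, 2.5 mm of the plate's top, true within 0.03 rad. The fingers still push it with over 4 N, the fence bears over 3 N and the plate over 5 N, for a second after the end (horizontal distance between magnifier_lens and jig_plate above 0.2 m and x of angle_heel in the frame of jig_corner between -0.003 and 0.003 m and y of angle_heel in the frame of jig_corner between -0.004 and 0.003 m and z of angle_heel in the frame of jig_corner between -0.003 and 0.0025 m and angle between the y axis of angle and the y axis of jig_corner, either way round below 0.03 rad and angle between angle's own z axis and vertical below 0.03 rad and contact force between angle and jig_fence above 3 N and contact force between angle and jig_plate above 5 N and contact force between the fingers and angle above 4 N and linear speed of angle below 0.01 m/s); the arm keeps its last pose, push and grip.
It fails at once if one of the other things on the bench is pushed more than 30 mm from its place (distance of any of heatsink, spool, multimeter, circuit_board, screwdriver, jar, flat_bar from where it was at the start of the episode above 0.03 m).
It fails at once if the angle is pressed with heavy force (over 90 N) against plate or fence (contact force between angle and jig_plate above 90 N or contact force between angle and jig_fence above 90 N).
It also fails if it takes over 72 s, if anything falls off the work surface, if the arm or the gripper's body presses on something with over 40 N, if the wrist force passes 120 N, or if a joint passes its speed limit or range.

### The arm

A 6-joint arm with a two-finger parallel gripper is mounted at the origin on the work surface. World frame = base frame: x ahead of the robot, y to its left, z up, the work surface at z = 0. Lengths are in mm, angles in rad, forces in N, time in s.
With the tool pointing down it reaches from about 250 to 850 mm from the base axis. Payload 12.5 kg.
Tool frame: the origin (TCP) lies at the very end of the fingers, on their centre line; the grasp point (between the pads) lies 19 mm behind it; x points along the fingers, z is the direction in which the jaws open and shut, and the axes are right-handed (so a half turn about x gives the same grasp; the last joint's range is limited). The gripper opens to 93 mm and grips with 3 to 60 N. Pads are 15 mm wide; open, the fingers measure 128 mm over their backs; the gripper's body (75 mm by 188 mm) begins 65 mm behind the grasp point.
Start: joints at [1.245, 0.351, 1.652, -0, 1.139, -0.085], TCP at [131.132, 534.124, 218.633] pointing down, gripper open.
Joint ranges: [-2.75, 2.75], [-0.79, 2.1], [0.01, 2.65], [-1.57, 4.71], [0.07, 3.14], [-2.87, 2.87]. Speed limits (rad/s): [2.22, 2.22, 2.79, 3.14, 3.14, 3.14].

### API

Orientations are given as [roll, pitch, yaw] about the fixed x, y, z axes, in that order (R = Rz(yaw) Ry(pitch) Rx(roll)).
In Python, from rig import env, optics, workorder gives the robot as it stands.
- The arm moves only by the shell command python3 -m creep 'ROWS' [FORCE]. ROWS is JSON, a list of rows, each an object with "rotation": the turn, a rotation vector about the world's x, y, z in degrees, a list of three; "linear": the shift along the world's x, y, z in m, a list of three; "hand": the opening, from 0 (shut) to 1 (fully open). A call has 1 to 20 rows; each row is the pose to reach, as a shift and turn from the pose measured when the call began; what a row does not reach only later rows make up. A row lasts 1/8 s, in which the tool goes at most 62.5 mm and 10.7 degrees, less where a joint would pass 70% of its speed; a pose out of reach is approached as far as the arm can. A call with a gripper value outside its range is refused whole. The fingers move at their own pace and stop on an object; FORCE is the grip in N (left out, the last holds). Time passes only in rows, so rows that repeat a pose let the fingers close. It gives the time, the measured TCP pose, the force and the opening at its end, in the units of the state.
- env.observe(): the state, without advancing time (a new reading comes with each control period).
- optics.read_camera(name): name is "scene" or "top" or "wrist"; returns the picture (420x560x3 uint8, red, green, blue); there is no depth.
- optics.camera_model(name): a dict with "vertical_fov" (degrees; the focal length in pixels is half the picture's height over the tangent of half this angle, whatever the lens; pixels are square), "cx", "cy" (the principal point, pixels), "cam_to_world" (4x4, takes a point from camera to world coordinates). Camera axes: x right, y up, looking along -z (the intrinsics and any distortion apply to the point x, -y, -z); pixel columns grow to the right and rows downward; lengths in mm; the calibration is good to about 2 mm. A picture is of the moment at which its call begins: read the wrist's pose just before it. camera_model takes no time and is no camera call; for the wrist camera it gives the pose at the moment of the call.
- workorder.finish_job(): hands the job in, once; it reports no verdict.
The state is a dict: "time": time; "joints": joint angles; "qd": joint speeds; "tau": joint torques, N m; "ee_pos": TCP position; "orientation": TCP orientation; "contact_force": force on the tool from outside, world axes, zero at the start; "ft_torque": the same for the moment, N m; "width": opening from 0.0 (shut) to 1.0 (fully open).
Only numpy, scipy, OpenCV 4.12 (cv2) and the standard library are available. Lean on these libraries where they do the work, as an engineer would, in place of code of your own. Each camera call takes 0.05 s, during which the arm holds its last target.

## Working session

There is one attempt and no reset: what is moved stays moved. The work goes in short steps, Python scripts to look and compute and a shell command to move; the robot and the scene stay as the last step left them, time stands still between calls to the robot, and variables do not carry over. Pictures are saved under pics/ and viewed, and the job is handed in when it is done.

```bash
ls; mkdir -p pics
python3 - <<'E'
from rig import env, optics
import cv2,numpy as np
s=env.observe(); print({k:np.round(v,3).tolist() if not isinstance(v,(int,float)) else v for k,v in s.items()})
for n in ["scene","top","wrist"]:
    im=optics.read_camera(n); cv2.imwrite(f"pics/{n}0.png",cv2.cvtColor(im,cv2.COLOR_RGB2BGR))
    m=optics.camera_model(n); print(n,{k:(np.round(v,3).tolist() if k=='cam_to_world' else v) for k,v in m.items()})
E
```

```text
pics
{'time': 0.0, 'joints': [1.245, 0.351, 1.652, -0.0, 1.139, -0.085], 'qd': [0.001, 0.0, -0.0, -0.0, -0.001, -0.002], 'tau': [0.0, -49.733, -28.525, 0.07, 0.026, -0.0], 'ee_pos': [131.022, 533.794, 218.101], 'orientation': [3.06, 1.57, -1.893], 'contact_force': [0.342, 0.331, 0.316], 'ft_torque': [-0.018, 0.047, -0.002], 'width': 1.0019360637417365}
scene {'vertical_fov': 52.533347860119434, 'cx': 276.4090728704046, 'cy': 217.88732555621272, 'cam_to_world': [[0.417, -0.562, 0.714, 1323.026], [0.909, 0.249, -0.335, -349.412], [0.011, 0.789, 0.615, 819.053], [0.0, 0.0, 0.0, 1.0]]}
top {'vertical_fov': 42.94017841248312, 'cx': 282.8835280076416, 'cy': 214.87052128429096, 'cam_to_world': [[0.02, 0.995, -0.102, 423.055], [-1.0, 0.018, -0.02, 18.805], [-0.019, 0.102, 0.995, 1565.316], [0.0, 0.0, 0.0, 1.0]]}
wrist {'vertical_fov': 71.29548004041777, 'cx': 277.1487369693226, 'cy': 206.16383163688258, 'cam_to_world': [[0.239, -0.936, -0.26, 59.085], [0.971, 0.23, 0.065, 552.073], [-0.001, -0.268, 0.963, 384.1], [0.0, 0.0, 0.0, 1.0]]}
```

View pics/scene0.png

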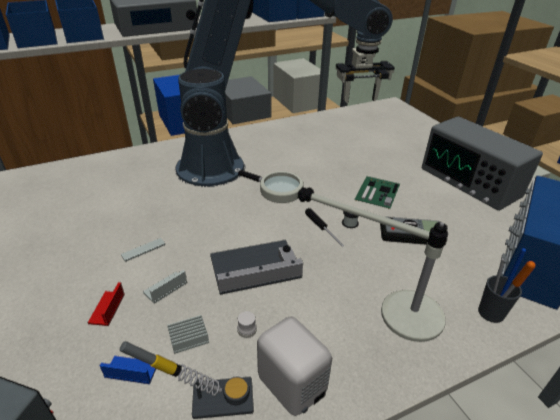

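View pics/top0.png

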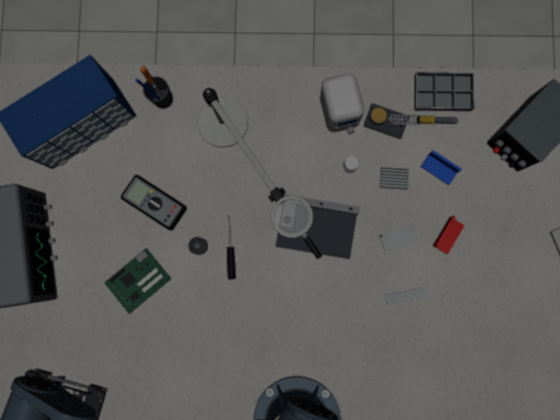

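View pics/wrist0.png

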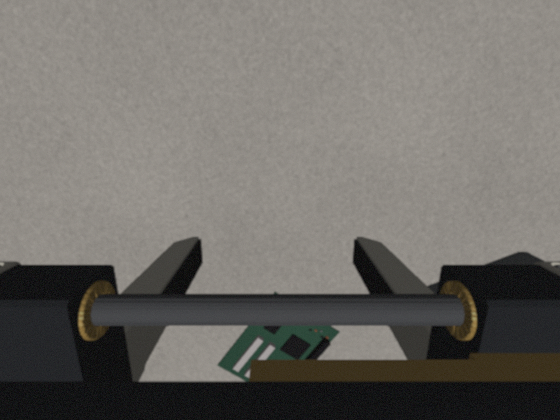

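The top view shows the lens at (292,217), grip at (313,247) and jig at (317,228). The grey angle is at (398,238), the flat bar at (405,296), and the red and blue look-alikes at (449,234) and (440,167). The grey L at top (398,238) / scene (165,287) is the one meant. Next, an enlarged crop to confirm.

```bash
cat > h.py <<'E'
import numpy as np, cv2
from rig import env, optics
H=420
def ray(m,u,v):
    f=H/2/np.tan(np.radians(m['vertical_fov'])/2)
    T=np.array(m['cam_to_world']); d=T[:3,:3]@np.array([(u-m['cx'])/f,-(v-m['cy'])/f,-1]); return T[:3,3],d
def onz(m,u,v,z):
    o,d=ray(m,u,v); return o+d*(z-o[2])/d[2]
def proj(m,p):
    f=H/2/np.tan(np.radians(m['vertical_fov'])/2)
    T=np.array(m['cam_to_world']); c=T[:3,:3].T@(np.array(p,float)-T[:3,3]); return m['cx']+f*c[0]/-c[2], m['cy']-f*c[1]/-c[2]
def cam(n): return optics.camera_model(n)
def crop(im,x0,y0,x1,y1,k,name):
    c=cv2.resize(im[y0:y1,x0:x1],None,fx=k,fy=k,interpolation=cv2.INTER_CUBIC); cv2.imwrite(name,c)
E
python3 - <<'E'
from h import *
t=cv2.imread('pics/top0.png'); s=cv2.imread('pics/scene0.png')
t=cv2.convertScaleAbs(t,alpha=1.8)
a=cv2.resize(t[150:310,260:460],None,fx=4,fy=4,interpolation=2); cv2.imwrite('pics/ct0.png',a[:600])
b=cv2.resize(s[220:340,110:310],None,fx=4,fy=4,interpolation=2); cv2.imwrite('pics/cs0.png',b)
E
```

```text
(no output)
```

View pics/ct0.png

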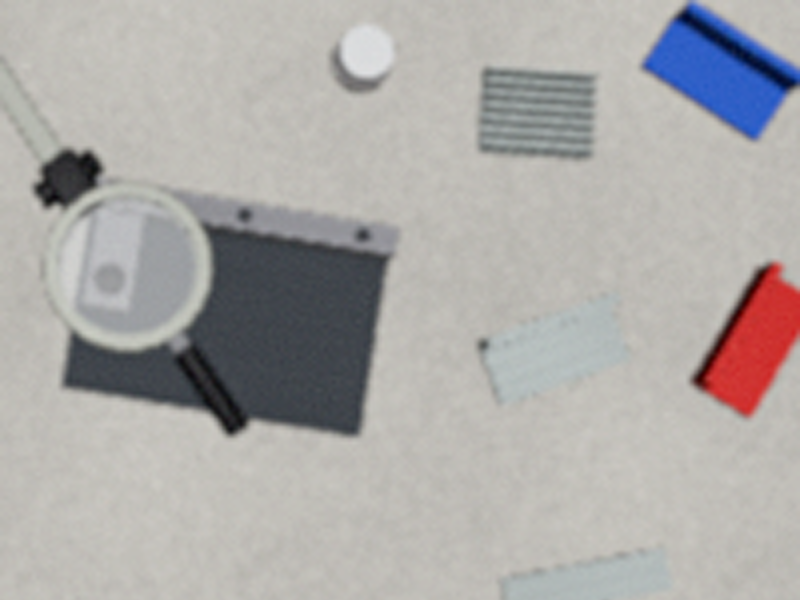

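View pics/cs0.png

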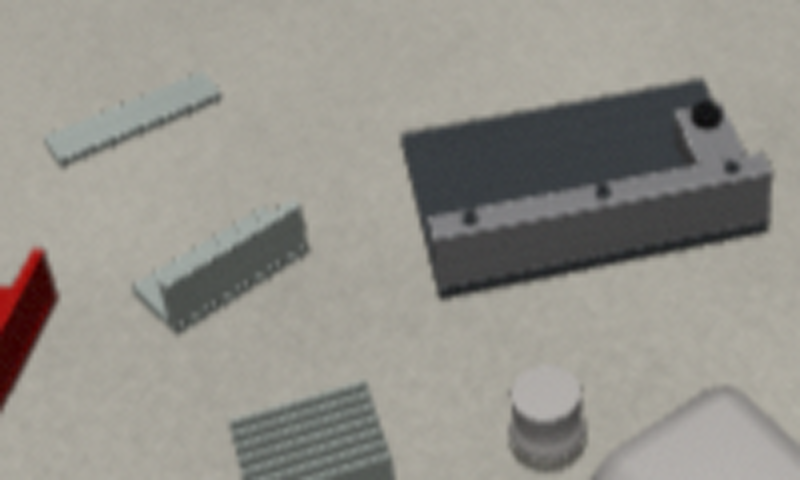

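Run:
```python
from h import *
T=cam('top');S=cam('scene')
def t(u,v,z): return np.round(onz(T,(u+.5)/4-.5+260,(v+.5)/4-.5+150,z),1)
def s(u,v,z): return np.round(onz(S,(u+.5)/4-.5+110,(v+.5)/4-.5+220,z),1)
print('T plate nr,nl',t(358,434,14),t(64,386,14),'fence farR',t(400,228,59),'nearR',t(388,255,59))
print('S plate nr,nl',s(403,133,14),s(703,80,14),'fence farR',s(432,238,59),'nearR',s(428,214,59),'farL',s(770,178,59),'nearL',s(768,157,59))
print('lens',t(128,267,250),'grip ends',t(185,350,250),t(238,432,250), 'joint blk',t(68,178,250))
print('angle T top far L,R', t(484,343,45), t(612,295,45),'foot near L,R',t(500,403,8),t(630,352,8))
print('angle S top far R,L', s(163,290,45), s(300,208,45),'bottom far R,L',s(178,332,0),s(307,250,0))
m=cam('top');print('post top',np.round(onz(T,210,95,280)), np.round(onz(T,222,123,0)))
print('scene lens',np.round(onz(S,281,185,250)), 'post',np.round(onz(S,437,237,265)),'base',np.round(onz(S,413,314,8)))
```

```text
T plate nr,nl [ 459.4 -143.3   14. ] [489.9  70.   14. ] fence farR [ 604.4 -167.1   59. ] nearR [ 585.1 -158.8   59. ]
S plate nr,nl [ 457.4 -144.6   14. ] [491.3  70.1  14. ] fence farR [ 603.6 -168.7   59. ] nearR [ 583.1 -164.5   59. ] farL [641.3  44.5  59. ] nearL [623.5  52.3  59. ]
lens [554.1  24.2 250. ] grip ends [503.4 -11.9 250. ] [453.7 -45.2 250. ] joint blk [609.   62.5 250. ]
angle T top far L,R [ 524.9 -228.9   45. ] [ 560.9 -319.5   45. ] foot near L,R [ 484.  -246.5    8. ] [ 522.9 -340.6    8. ]
angle S top far R,L [ 565.4 -326.6   45. ] [ 531.4 -233.4   45. ] bottom far R,L [ 560.  -323.9    0. ] [ 524.8 -232.6    0. ]
post top [850. 232. 280.] [857. 240.   0.]
scene lens [549.  25. 250.] post [867. 222. 265.] base [857. 237.   8.]
```

```bash
cat >> h.py <<'E'
from scipy.spatial.transform import Rotation as Ro
def st(p=True):
    s=env.observe(); R=Ro.from_euler('xyz',s['orientation']).as_matrix()
    if p: print('t%.2f'%s['time'],'tcp',np.round(s['ee_pos'],1),'x',np.round(R[:,0],3),'z',np.round(R[:,2],3),'F',np.round(s['contact_force'],1),'M',np.round(s['ft_torque'],2),'w%.3f'%s['width'],'q',np.round(s['joints'],3))
    return s,R
E
python3 -c "
from h import *
st()"; python3 -m creep '[{"linear":[0,0,0.06],"rotation":[0,0,0],"hand":0.5},{"linear":[0.02,-0.03,0.12],"rotation":[0,0,0],"hand":0},{"linear":[0.05,-0.08,0.12],"rotation":[0,0,0],"hand":0},{"linear":[0.08,-0.13,0.12],"rotation":[0,0,0],"hand":0}]' 20
```

```text
t0.15 tcp [131.  533.9 218.3] x [-0.    -0.001 -1.   ] z [ 0.238  0.971 -0.001] F [0.8 0.  0.3] M [ 0.01 -0.   -0.05] w1.003 q [ 1.245  0.351  1.652  0.     1.139 -0.085]
time: 0.65
ee_pos: [211.7, 402.5, 338.9]
orientation: [-0.941, 1.57, 0.39]
contact_force: [0.7, 1.0, -0.3]
width: 0.618
```

```bash
python3 -m creep '[{"linear":[0.027,-0.042,0],"rotation":[0,0,0],"hand":0},{"linear":[0.053,-0.085,0],"rotation":[0,0,0],"hand":0},{"linear":[0.08,-0.127,0],"rotation":[0,0,0],"hand":0},{"linear":[0.107,-0.17,0],"rotation":[0,0,0],"hand":0},{"linear":[0.134,-0.212,0],"rotation":[0,0,0],"hand":0},{"linear":[0.16,-0.255,0],"rotation":[0,0,0],"hand":0},{"linear":[0.187,-0.297,0],"rotation":[0,0,0],"hand":0},{"linear":[0.214,-0.34,0],"rotation":[0,0,0],"hand":0},{"linear":[0.24,-0.382,0],"rotation":[0,0,0],"hand":0},{"linear":[0.267,-0.425,0],"rotation":[0,0,0],"hand":0},{"linear":[0.294,-0.467,0],"rotation":[0,0,0],"hand":0},{"linear":[0.294,-0.467,0],"rotation":[0,0,0],"hand":0},{"linear":[0.294,-0.467,-0.05],"rotation":[0,0,0],"hand":0},{"linear":[0.294,-0.467,-0.1],"rotation":[0,0,0],"hand":0},{"linear":[0.294,-0.467,-0.108],"rotation":[0,0,0],"hand":0}]'; python3 -c "
from h import *
st()
h=np.array([857,238]);
p=np.array(env.observe()['ee_pos'][:2]);d=p-h;print(np.linalg.norm(d),np.degrees(np.arctan2(d[1],d[0])))
import math
a0=math.atan2(d[1],d[0])%(2*math.pi)
for k in range(1,14):
    a=a0-k*0.07;q=h+456*np.array([math.cos(a),math.sin(a)]);print(k,np.round(q-p))
"
```

```text
time: 2.52
ee_pos: [504.0, -63.5, 228.7]
orientation: [1.472, 1.566, 2.803]
contact_force: [-0.1, -1.0, 0.7]
width: 0.005
t2.52 tcp [504.  -63.5 228.7] x [-0.004  0.002 -1.   ] z [0.237 0.971 0.   ] F [-0.1 -1.   0.7] M [-0.03 -0.04  0.05] w0.005 q [-2.170e-01  2.660e-01  1.744e+00  1.000e-03  1.137e+00 -1.549e+00]
464.2425980718834 -139.50382643515582
1 [-14.  30.]
2 [-32.  57.]
3 [-48.  84.]
4 [-62. 113.]
5 [-74. 142.]
6 [-84. 172.]
7 [-92. 203.]
8 [-98. 235.]
9 [-102.  266.]
10 [-103.  298.]
11 [-102.  330.]
12 [-99. 362.]
13 [-94. 394.]
```

```bash
python3 -m creep '[{"linear":[-0.007,0.015,0],"rotation":[0,0,0],"hand":0},{"linear":[-0.014,0.03,0],"rotation":[0,0,0],"hand":0},{"linear":[-0.023,0.044,0],"rotation":[0,0,0],"hand":0},{"linear":[-0.032,0.057,0],"rotation":[0,0,0],"hand":0},{"linear":[-0.048,0.084,0],"rotation":[0,0,0],"hand":0},{"linear":[-0.062,0.113,0],"rotation":[0,0,0],"hand":0},{"linear":[-0.074,0.142,0],"rotation":[0,0,0],"hand":0},{"linear":[-0.084,0.172,0],"rotation":[0,0,0],"hand":0},{"linear":[-0.092,0.203,0],"rotation":[0,0,0],"hand":0},{"linear":[-0.098,0.235,0],"rotation":[0,0,0],"hand":0},{"linear":[-0.102,0.266,0],"rotation":[0,0,0],"hand":0},{"linear":[-0.103,0.298,0],"rotation":[0,0,0],"hand":0},{"linear":[-0.103,0.314,0],"rotation":[0,0,0],"hand":0},{"linear":[-0.102,0.326,0],"rotation":[0,0,0],"hand":0},{"linear":[-0.102,0.330,0],"rotation":[0,0,0],"hand":0}]'; python3 -c "
from h import *
st()
for n in ['top']:
  im=cv2.cvtColor(optics.read_camera(n),4); im=cv2.convertScaleAbs(im,alpha=1.6);cv2.imwrite('pics/%s1.png'%n,im)
"
```

```text
time: 4.4
ee_pos: [402.0, 266.6, 228.6]
orientation: [1.515, 1.566, 2.846]
contact_force: [0.6, -1.1, -0.0]
width: 0.002
t4.40 tcp [402.  266.6 228.6] x [-0.004  0.001 -1.   ] z [0.237 0.972 0.   ] F [ 0.6 -1.1 -0. ] M [-0.14 -0.05  0.06] w0.002 q [ 0.487  0.218  1.807  0.004  1.121 -0.846]
```

View pics/top1.png

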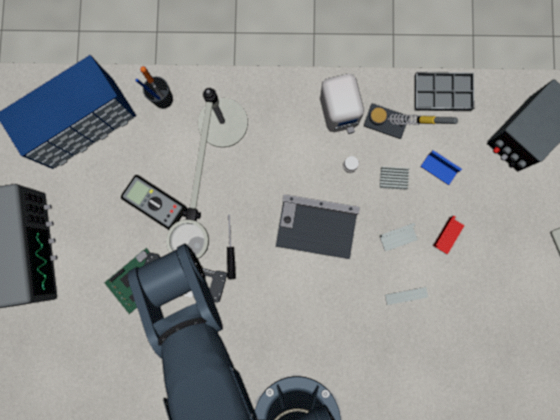

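The magnifier is swung clear, with its lens now at (188,238), left of the screwdriver. Next I'll take a close view of the whole jig.

Run:
```python
from h import *
t=cv2.imread('pics/top1.png')
cv2.imwrite('pics/ct1.png',cv2.resize(t[185:265,268:368],None,fx=7,fy=7,interpolation=2))
cv2.imwrite('pics/ct2.png',cv2.resize(t[215:260,370:430],None,fx=12,fy=12,interpolation=2))
s=cv2.cvtColor(optics.read_camera('scene'),4)
cv2.imwrite('pics/cs1.png',cv2.resize(s[230:300,200:310],None,fx=7,fy=7,interpolation=2))
```

```text
(no output)
```

View pics/ct1.png

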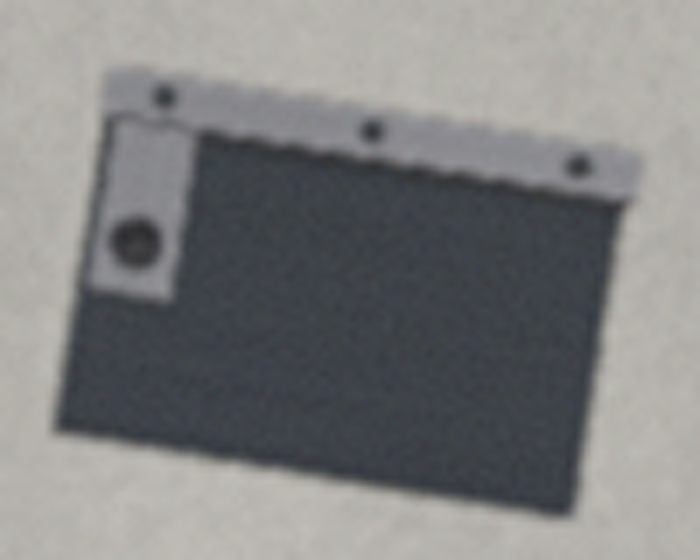

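View pics/ct2.png

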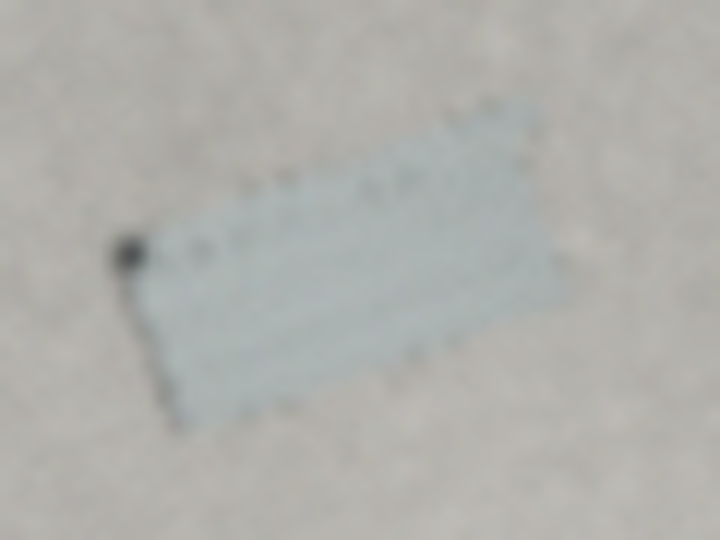

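View pics/cs1.png

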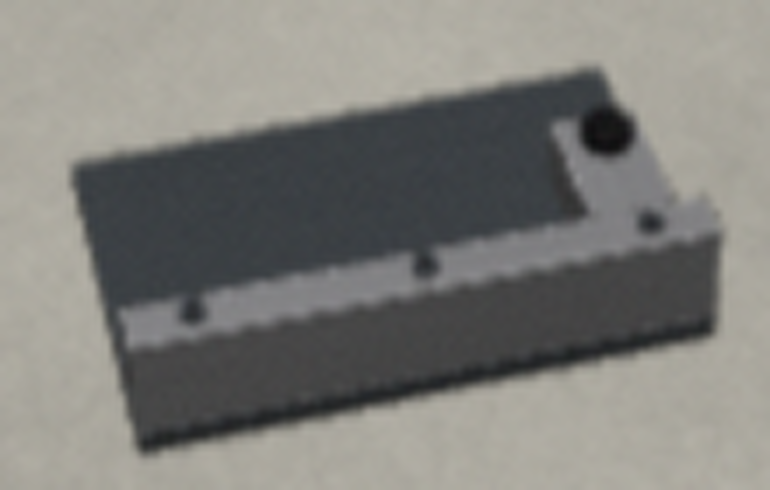

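```bash
cat >> h.py <<'E'
def fit2(L,W):
    L=np.array(L,float)[:,:2];W=np.array(W,float)[:,:2];a=L-L.mean(0);b=W-W.mean(0)
    th=np.arctan2((a[:,0]*b[:,1]-a[:,1]*b[:,0]).sum(),(a*b).sum());c,s=np.cos(th),np.sin(th);R=np.array([[c,-s],[s,c]])
    t=W.mean(0)-R@L.mean(0); return th,t,R,np.round(W-(L@R.T+t),1)
E
python3 - <<'E'
from h import *
T=cam('top');S=cam('scene')
def mk(m,k,ox,oy): return lambda u,v,z: onz(m,(u+.5)/k-.5+ox,(v+.5)/k-.5+oy,z)
t=mk(T,7,268,185);s=mk(S,7,200,230)
Jt=[((-75,110),t(55,432,14)),((-75,-110),t(572,516,14)),((75,110),t(106,70,59)),((75,-110),t(641,152,59)),((55,-110),t(630,202,59)),((-15,70),t(171,301,44)),((-15,104),t(90,289,44))]
Js=[((-75,-110),s(75,167,14)),((-75,110),s(600,70,14)),((55,-110),s(122,313,59)),((75,-110),s(133,349,59)),((75,110),s(719,235,59)),((55,110),s(708,198,59)),((-15,70),s(555,123,44)),((75,-110),s(145,450,0)),((75,110),s(714,333,0))]
for J in (Jt,Js,Jt+Js):
    th,tt,R,r=fit2([j[0] for j in J],[j[1] for j in J]);print('jig',th,tt,'corner',R@[55,70]+tt);print(r.tolist())
a=mk(T,12,370,215);b=mk(S,4,110,220)
A=[((25,50),a(128,240,45)),((25,-50),a(535,100,45)),((-25,50),a(182,430,8)),((-25,-50),a(568,295,8))]
B=[((25,-50),b(163,290,45)),((25,50),b(300,208,45)),((25,-50),b(178,332,0)),((25,50),b(307,250,0)),((-25,-50),b(133,285,8))]
for J in (A,B,A+B):
    th,tt,R,r=fit2([j[0] for j in J],[j[1] for j in J]);print('ang',th,tt,'leg',R@[21,0]+tt);print(r.tolist())
E
```

```text
jig -0.1402001563046234 [547.05998455 -46.99071156] corner [611.30221877  14.63667962]
[[1.3, -1.9], [1.5, 1.7], [-1.6, 0.0], [-0.6, 0.6], [-1.2, 2.1], [0.5, -1.1], [0.1, -1.6]]
jig -0.1478509812633787 [546.96371269 -47.90638019] corner [611.67556249  13.22770601]
[[2.9, 0.2], [2.0, -1.9], [2.1, -0.1], [0.6, 0.8], [0.9, -3.3], [1.6, -0.9], [0.9, 1.2], [-5.4, 2.9], [-5.6, 1.1]]
jig -0.14496491287343483 [546.99406831 -47.54125964] corner [611.52921169  13.77933452]
[[0.8, -1.6], [2.1, 1.8], [-2.1, 1.0], [0.1, 1.5], [-0.6, 2.9], [0.2, -0.5], [-0.4, -1.0], [2.6, 0.1], [2.3, -2.1], [1.8, -0.6], [0.2, 0.3], [1.2, -3.9], [1.8, -1.5], [1.0, 0.9], [-5.8, 2.3], [-5.4, 0.5]]
ang 0.3582144100652371 [ 523.05708897 -284.51965065] leg [ 542.7241003  -277.15699721]
[[-1.7, 1.3], [-1.6, -1.2], [1.9, -0.3], [1.3, 0.3]]
ang 0.36061204158172855 [ 522.20379346 -287.62275575] leg [ 541.85309534 -280.21296927]
[[2.2, -1.0], [3.4, -1.4], [-3.3, 1.7], [-3.2, -0.6], [0.8, 1.3]]
ang 0.3547130909097533 [ 522.59652447 -286.18607792] leg [ 542.28919419 -278.89232996]
[[-1.4, 2.9], [-1.0, 0.6], [2.3, 1.2], [2.0, 1.9], [2.0, -2.2], [2.7, -2.8], [-3.4, 0.5], [-3.9, -2.0], [0.8, -0.2]]
```

```bash
python3 -m creep '[{"linear":[0.01,-0.04,0],"rotation":[0,0,0],"hand":0},{"linear":[0.02,-0.08,0.02],"rotation":[0,0,-5],"hand":0.6},{"linear":[0.03,-0.125,0.02],"rotation":[0,0,-11],"hand":0.6},{"linear":[0.04,-0.17,0.02],"rotation":[0,0,-17],"hand":0.6},{"linear":[0.055,-0.22,0.02],"rotation":[0,0,-23],"hand":0.6},{"linear":[0.07,-0.27,0.0],"rotation":[0,0,-29],"hand":0.6},{"linear":[0.085,-0.32,-0.01],"rotation":[0,0,-35],"hand":0.6},{"linear":[0.1,-0.37,-0.02],"rotation":[0,0,-41],"hand":0.6},{"linear":[0.112,-0.42,-0.03],"rotation":[0,0,-47],"hand":0.6},{"linear":[0.124,-0.47,-0.04],"rotation":[0,0,-52],"hand":0.6},{"linear":[0.134,-0.51,-0.06],"rotation":[0,0,-56],"hand":0.6},{"linear":[0.140,-0.54,-0.08],"rotation":[0,0,-56],"hand":0.6},{"linear":[0.140,-0.546,-0.1],"rotation":[0,0,-56],"hand":0.6},{"linear":[0.140,-0.546,-0.1],"rotation":[0,0,-56],"hand":0.6}]'
python3 - <<'E'
from h import *
st()
im=cv2.cvtColor(optics.read_camera('wrist'),4); m=cam('wrist');cv2.imwrite('pics/w1.png',im)
# predicted pixels
th=.357;R=np.array([[np.cos(th),-np.sin(th)],[np.sin(th),np.cos(th)]]);t=np.array([522.6,-286.2])
for p in [(25,50,45),(25,-50,45),(17,50,45),(17,-50,45),(-25,50,8),(-25,-50,8)]:
    print(p,np.round(proj(m,[*(R@p[:2]+t),p[2]]),1))
E
```

```text
time: 6.25
ee_pos: [540.8, -279.1, 127.1]
orientation: [1.772, 1.563, 2.125]
contact_force: [0.1, -0.2, 0.3]
width: 0.602
t6.25 tcp [ 540.8 -279.1  127.1] x [-0.004  0.006 -1.   ] z [ 0.938  0.346 -0.001] F [ 0.1 -0.2  0.3] M [-0.07  0.   -0.06] w0.602 q [-0.554  0.561  1.57   0.004  1.018 -0.909]
(25, 50, 45) [282.2 155.8]
(25, -50, 45) [282.  263.9]
(17, 50, 45) [272.7 155.8]
(17, -50, 45) [273.5 264. ]
(-25, 50, 8) [229.8 152.2]
(-25, -50, 8) [234.1 248.2]
```

View pics/w1.png

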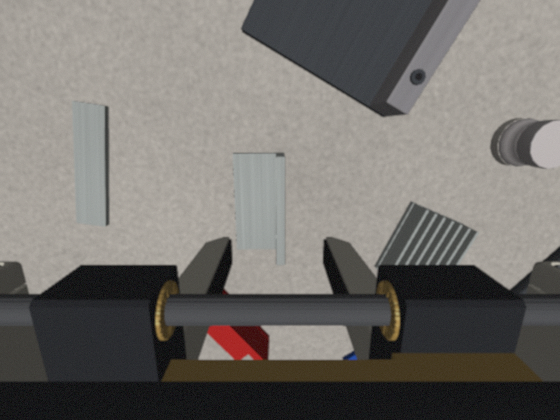

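The wrist view shows the grey angle's leg at columns 275–285, rows 153–264, between the jaws. That is about 3 mm further along the jaw axis than predicted. I'll descend and grip.

```bash
python3 -m creep '[{"linear":[0.003,0.001,-0.04],"rotation":[0,0,0],"hand":0.6},{"linear":[0.003,0.001,-0.08],"rotation":[0,0,0],"hand":0.6},{"linear":[0.003,0.001,-0.105],"rotation":[0,0,0],"hand":0.6},{"linear":[0.003,0.001,-0.114],"rotation":[0,0,0],"hand":0.6},{"linear":[0.003,0.001,-0.114],"rotation":[0,0,0],"hand":0.6},{"linear":[0.003,0.001,-0.114],"rotation":[0,0,0],"hand":0},{"linear":[0.003,0.001,-0.114],"rotation":[0,0,0],"hand":0},{"linear":[0.003,0.001,-0.114],"rotation":[0,0,0],"hand":0},{"linear":[0.003,0.001,-0.114],"rotation":[0,0,0],"hand":0},{"linear":[0.003,0.001,-0.114],"rotation":[0,0,0],"hand":0}]' 30; python3 -c "
from h import *
st()"
```

```text
time: 7.55
ee_pos: [544.5, -277.9, 14.4]
orientation: [1.64, 1.565, 1.994]
contact_force: [-1.8, -1.7, 0.8]
width: 0.114
t7.55 tcp [ 544.5 -277.9   14.4] x [-0.002  0.005 -1.   ] z [ 0.938  0.346 -0.   ] F [-1.8 -1.7  0.8] M [-0.28  0.63  0.02] w0.114 q [-0.55   0.723  1.611  0.005  0.812 -0.907]
```

```bash
python3 -m creep '[{"linear":[0,0,0.02],"rotation":[0,0,0],"hand":0},{"linear":[0,0,0.06],"rotation":[0,0,0],"hand":0},{"linear":[0,0,0.1],"rotation":[0,0,0],"hand":0},{"linear":[0,0.03,0.1],"rotation":[0,0,-4],"hand":0},{"linear":[0.002,0.07,0.1],"rotation":[0,0,-10],"hand":0},{"linear":[0.004,0.11,0.1],"rotation":[0,0,-16],"hand":0},{"linear":[0.006,0.15,0.1],"rotation":[0,0,-22],"hand":0},{"linear":[0.008,0.19,0.1],"rotation":[0,0,-28],"hand":0},{"linear":[0.010,0.225,0.1],"rotation":[0,0,-28.5],"hand":0},{"linear":[0.010,0.239,0.09],"rotation":[0,0,-28.5],"hand":0},{"linear":[0.010,0.239,0.08],"rotation":[0,0,-28.5],"hand":0},{"linear":[0.010,0.239,0.08],"rotation":[0,0,-28.5],"hand":0}]'
python3 - <<'E'
from h import *
st()
im=cv2.cvtColor(optics.read_camera('wrist'),4); cv2.imwrite('pics/w2.png',im)
im=cv2.cvtColor(optics.read_camera('scene'),4); cv2.imwrite('pics/s2.png',cv2.resize(im[180:320,140:340],None,fx=4,fy=4,interpolation=2))
E
```

```text
time: 9.05
ee_pos: [553.9, -39.8, 93.5]
orientation: [1.942, 1.565, 1.798]
contact_force: [-0.5, 0.4, -2.6]
width: 0.084
t9.05 tcp [553.9 -39.8  93.5] x [-0.001  0.006 -1.   ] z [ 0.99  -0.144 -0.002] F [-0.5  0.4 -2.6] M [-0.12  0.03 -0.05] w0.084 q [-0.158  0.521  1.741  0.007  0.882 -0.019]
```

View pics/w2.png

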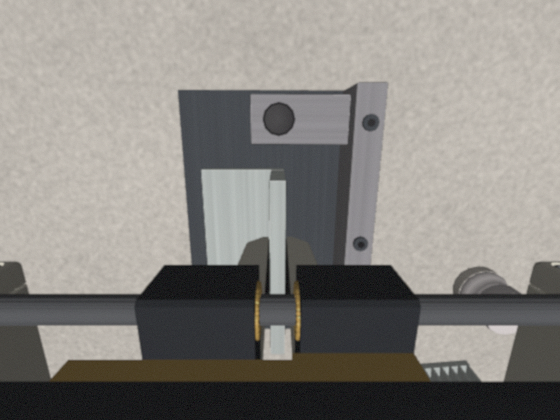

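View pics/s2.png

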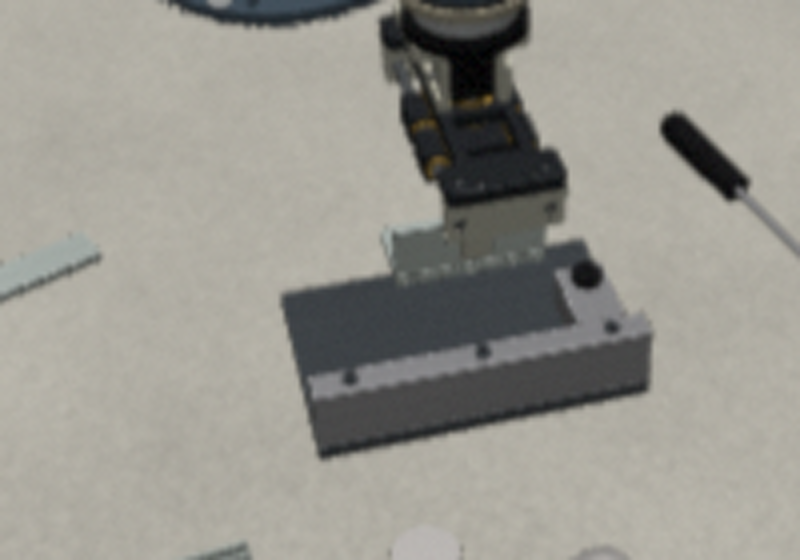

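Run:
```python
from h import *
m=cam('wrist')
im=cv2.imread('pics/w2.png');cv2.imwrite('pics/w2c.png',cv2.resize(im[80:280,190:400],None,fx=3.5,fy=3,interpolation=2)[:600])
ey=np.array([.1445,.9895]);ex=np.array([.9895,-.1445]);c=np.array([611.5,13.8])
def j(n,u,v,z): p=onz(m,u,v,z)[:2]-c;print(n,np.round(p,1)+0,'jig x,y',np.round([p@ex,p@ey],1))
j('legtop end L',270,181,124);j('legtop end R',286,181,124)
j('stop edge nearfence',349,144,44);j('stop edge near',250,141,44);j('fence near top',359,83,59);j('fence near bot',347,262,59)
```

```text
legtop end L [-53.   -4.8] jig x,y [-51.8 -12.4]
legtop end R [-45.5  -5.9] jig x,y [-44.2 -12.4]
stop edge nearfence [ 3.6 -0.4] jig x,y [3.6 0.1]
stop edge near [-67.1  12.1] jig x,y [-68.1   2.2]
fence near top [ 9.5 38.3] jig x,y [ 3.9 39.2]
fence near bot [ -8.3 -85.7] jig x,y [  4.1 -86. ]
```

View pics/w2c.png

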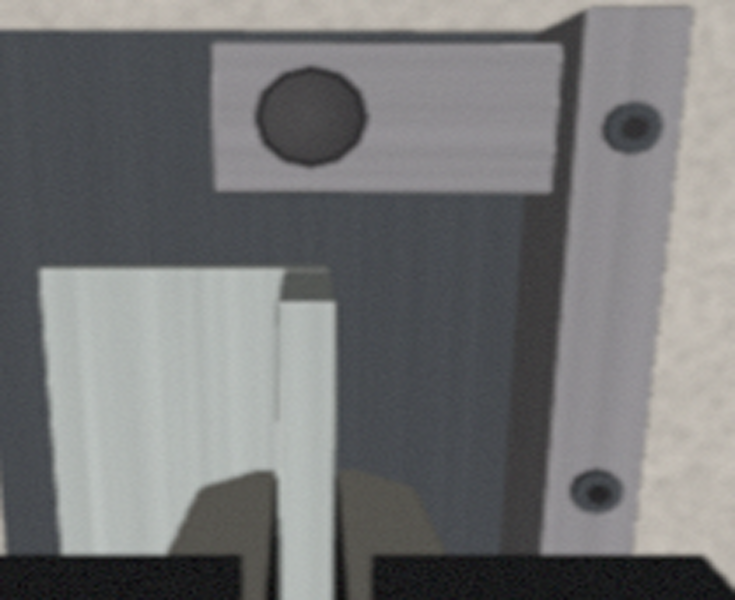

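```bash
python3 -m creep '[{"linear":[0,0,-0.03],"rotation":[0,0,0],"hand":0},{"linear":[0,0,-0.05],"rotation":[0,0,0],"hand":0},{"linear":[0,0,-0.06],"rotation":[0,0,0],"hand":0},{"linear":[0,0,-0.063],"rotation":[0,0,0],"hand":0},{"linear":[0,0,-0.065],"rotation":[0,0,0],"hand":0},{"linear":[0,0,-0.065],"rotation":[0,0,0],"hand":0}]'; python3 -c "
from h import *
st()"
```

```text
time: 9.9
ee_pos: [554.9, -40.3, 30.7]
orientation: [1.488, 1.565, 1.344]
contact_force: [-3.8, -1.6, 5.6]
width: 0.083
t9.90 tcp [554.9 -40.3  30.7] x [ 0.001  0.005 -1.   ] z [ 0.99  -0.144  0.   ] F [-3.8 -1.6  5.6] M [-0.15  0.72  0.09] w0.083 q [-0.159  0.621  1.765  0.008  0.755 -0.02 ]
```

```bash
python3 -m creep '[{"linear":[0.0005,0.004,0],"rotation":[0,0,0],"hand":0},{"linear":[0.001,0.007,0],"rotation":[0,0,0],"hand":0},{"linear":[0.0015,0.01,0],"rotation":[0,0,0],"hand":0},{"linear":[0.0015,0.01,0],"rotation":[0,0,0],"hand":0}]'; python3 -c "
from h import *
st()"
```

```text
time: 10.4
ee_pos: [556.5, -29.9, 30.7]
orientation: [1.483, 1.565, 1.338]
contact_force: [0.0, 1.4, -0.4]
width: 0.084
t10.40 tcp [556.5 -29.9  30.7] x [ 0.001  0.006 -1.   ] z [ 0.99  -0.144  0.   ] F [ 0.   1.4 -0.4] M [ 0.21  0.1  -0.02] w0.084 q [-0.14   0.623  1.762  0.008  0.756 -0.002]
```

```bash
python3 -m creep '[{"linear":[0.0003,0.002,0],"rotation":[0,0,0],"hand":0},{"linear":[0.0005,0.0035,0],"rotation":[0,0,0],"hand":0},{"linear":[0.0007,0.005,0],"rotation":[0,0,0],"hand":0},{"linear":[0.0007,0.005,0],"rotation":[0,0,0],"hand":0}]'; python3 -c "
from h import *
st()"
```

```text
time: 10.9
ee_pos: [557.1, -27.2, 31.0]
orientation: [1.304, 1.568, 1.161]
contact_force: [-3.1, -18.9, 1.5]
width: 0.084
t10.90 tcp [557.1 -27.2  31. ] x [ 0.001  0.002 -1.   ] z [ 0.99  -0.143  0.001] F [ -3.1 -18.9   1.5] M [-3.27  0.68  0.06] w0.084 q [-0.134  0.623  1.761  0.004  0.757  0.008]
```

```bash
python3 -m creep '[{"linear":[0,0.0,-0.001],"rotation":[0,0,0],"hand":0},{"linear":[0,0.0,-0.002],"rotation":[0,0,0],"hand":0},{"linear":[0,0.0,-0.002],"rotation":[0,0,0],"hand":0}]'; python3 -c "
from h import *
st()
im=cv2.cvtColor(optics.read_camera('wrist'),4); cv2.imwrite('pics/w3.png',im)"
```

```text
time: 11.28
ee_pos: [557.1, -27.6, 30.6]
orientation: [1.231, 1.569, 1.088]
contact_force: [-9.6, -2.6, 21.1]
width: 0.084
t11.28 tcp [557.1 -27.6  30.6] x [ 0.001  0.002 -1.   ] z [ 0.99  -0.143  0.001] F [-9.6 -2.6 21.1] M [-0.27  1.79  0.07] w0.084 q [-0.134  0.623  1.761  0.003  0.756  0.008]
```

View pics/w3.png

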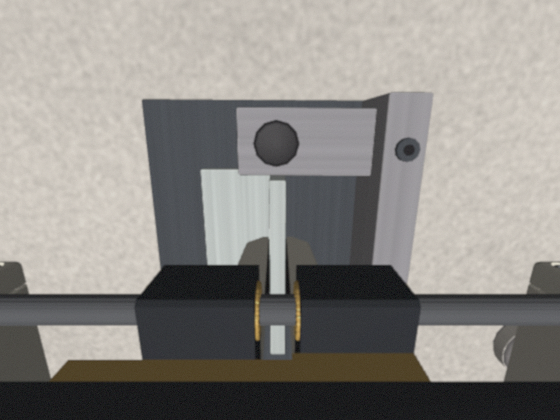

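Contact readings fit the angle standing flat on the plate with its end at the stop (stop edge row 176, leg end row 180). Now release and lift.

```bash
python3 -m creep '[{"linear":[0,0,0],"rotation":[0,0,0],"hand":0},{"linear":[0,0,0],"rotation":[0,0,0],"hand":0.35},{"linear":[0,0,0],"rotation":[0,0,0],"hand":0.35},{"linear":[0,0,0],"rotation":[0,0,0],"hand":0.35},{"linear":[0,0,0.015],"rotation":[0,0,0],"hand":0.35},{"linear":[0,0,0.05],"rotation":[0,0,0],"hand":0.35},{"linear":[-0.01,0,0.08],"rotation":[0,0,0],"hand":0.35},{"linear":[-0.02,0,0.1],"rotation":[0,0,-10],"hand":0.2},{"linear":[-0.03,0,0.1],"rotation":[0,0,-20],"hand":0},{"linear":[-0.04,0,0.1],"rotation":[0,0,-30],"hand":0},{"linear":[-0.04,0,0.1],"rotation":[0,0,-40],"hand":0},{"linear":[-0.04,0,0.1],"rotation":[0,0,-50],"hand":0},{"linear":[-0.04,0,0.1],"rotation":[0,0,-60],"hand":0},{"linear":[-0.04,0,0.1],"rotation":[0,0,-70],"hand":0},{"linear":[-0.04,0,0.1],"rotation":[0,0,-80],"hand":0},{"linear":[-0.04,0,0.1],"rotation":[0,0,-90],"hand":0},{"linear":[-0.04,0,0.1],"rotation":[0,0,-90],"hand":0}]'
python3 - <<'E'
from h import *
s,R=st()
im=cv2.cvtColor(optics.read_camera('wrist'),4); cv2.imwrite('pics/w4.png',im)
ey=np.array([.1445,.9895]);ex=np.array([.9895,-.1445]);c=np.array([611.5,13.8])
p=np.array(s['ee_pos'][:2])-c;print('jig',p@ex,p@ey)
g=lambda x,y:c+ex*x+ey*y
# desired tool: x axis = tilt, jaw z = -ey
for a in (10,20,30):
    a=np.radians(a);X=np.array([*(np.sin(a)*ex),-np.cos(a)]);Z=np.array([-ey[0],-ey[1],0]);D=np.column_stack([X,np.cross(Z,X),Z])
    print(np.round((Ro.from_matrix(D)*Ro.from_matrix(R).inv()).as_rotvec(degrees=True),1))
print('start',g(-85,-50),'shift',g(-85,-50)-s['ee_pos'][:2])
E
```

```text
time: 13.45
ee_pos: [517.3, -27.6, 131.5]
orientation: [1.318, 1.568, -0.395]
contact_force: [0.3, -0.8, -0.2]
width: 0.0
t13.45 tcp [517.3 -27.6 131.5] x [ 0.003 -0.001 -1.   ] z [-0.142 -0.99   0.001] F [ 0.3 -0.8 -0.2] M [-0.01  0.18  0.01] w0.000 q [-1.430e-01  4.040e-01  1.818e+00 -1.000e-03  9.170e-01  1.571e+00]
jig -87.22912246188207 -54.55910559350306
[-1.4 -9.7 -0.1]
[ -2.8 -19.6  -0.1]
[ -4.2 -29.5  -0.1]
start [520.1675 -23.3925] shift [2.86540231 4.18951992]
```

View pics/w4.png

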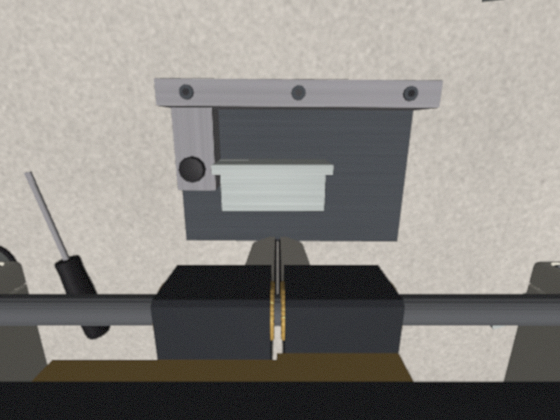

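The wrist view shows the angle on the plate, parallel to the fence, left end against the stop block (at about column 213). Next, tilt the closed fingers 30° outward and lower them to just above the foot.

```bash
python3 -m creep '[{"linear":[0.0,0.002,0],"rotation":[-1.4,-9.8,0],"hand":0},{"linear":[0.003,0.004,0],"rotation":[-2.8,-19.6,0],"hand":0},{"linear":[0.003,0.004,-0.02],"rotation":[-4.2,-29.5,0],"hand":0},{"linear":[0.003,0.004,-0.05],"rotation":[-4.2,-29.5,0],"hand":0},{"linear":[0.003,0.004,-0.08],"rotation":[-4.2,-29.5,0],"hand":0},{"linear":[0.003,0.004,-0.095],"rotation":[-4.2,-29.5,0],"hand":0},{"linear":[0.003,0.004,-0.1],"rotation":[-4.2,-29.5,0],"hand":0},{"linear":[0.003,0.004,-0.1],"rotation":[-4.2,-29.5,0],"hand":0}]'
python3 - <<'E'
from h import *
s,R=st()
im=cv2.cvtColor(optics.read_camera('wrist'),4); cv2.imwrite('pics/w5.png',im)
im=cv2.cvtColor(optics.read_camera('scene'),4); cv2.imwrite('pics/s5.png',cv2.resize(im[180:320,140:340],None,fx=4,fy=4,interpolation=2))
ey=np.array([.1445,.9895]);ex=np.array([.9895,-.1445]);c=np.array([611.5,13.8])
p=np.array(s['ee_pos'][:2])-c;print('jig',p@ex,p@ey)
E
```

```text
time: 14.5
ee_pos: [529.4, -14.6, 51.8]
orientation: [1.498, 1.079, -0.217]
contact_force: [1.2, -0.5, 0.7]
width: 0.004
t14.50 tcp [529.4 -14.6  51.8] x [ 0.461 -0.102 -0.881] z [-0.152 -0.988  0.034] F [ 1.2 -0.5  0.7] M [ 0.05  0.37 -0.01] w0.004 q [-0.082  0.457  2.161 -1.064  0.072  2.68 ]
jig -77.10036686266649 -39.98359917412949
```

View pics/w5.png

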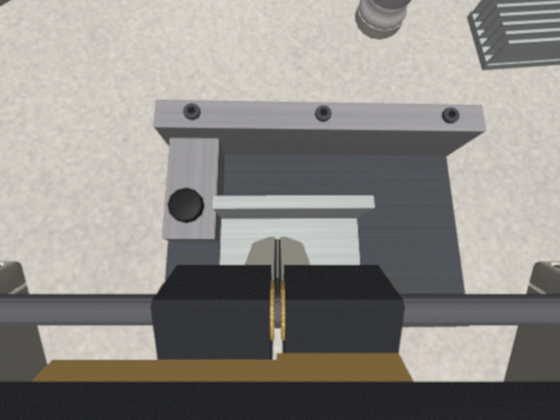

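View pics/s5.png

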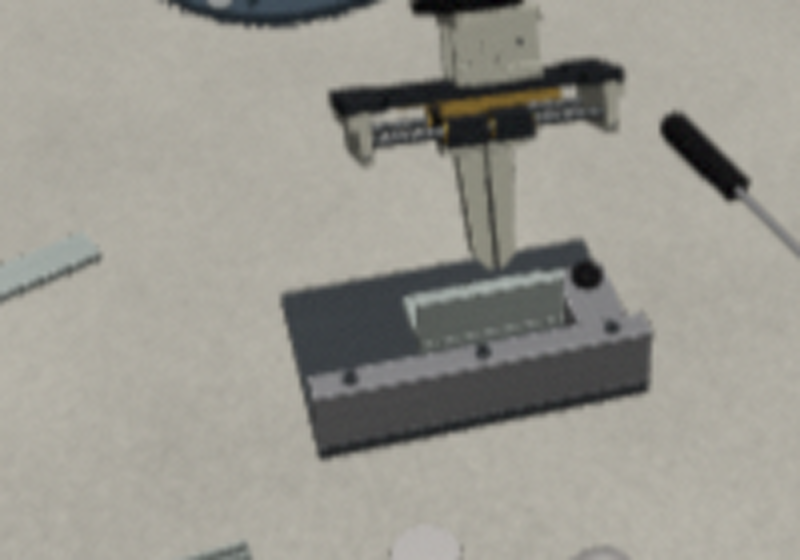

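The fingers hit the wrist limit (joint 5 = 0.072, lower limit 0.07), so 30° of tilt is not reachable here. I'll raise the tool and use about 12°.

```bash
cat >> h.py <<'E'
ey=np.array([.1445,.9895]);ex=np.array([.9895,-.1445]);cr=np.array([611.5,13.8])
def g(x,y): return cr+ex*x+ey*y
def want(deg,x,y):
    s,R=st(); a=np.radians(deg);X=np.array([*(np.sin(a)*ex),-np.cos(a)]);Z=np.array([-ey[0],-ey[1],0]);D=np.column_stack([X,np.cross(Z,X),Z])
    p=np.array(s['ee_pos'][:2]);d=p-cr
    print('jig',round(d@ex,1),round(d@ey,1),'rot',np.round((Ro.from_matrix(D)*Ro.from_matrix(R).inv()).as_rotvec(degrees=True),1),'shift',np.round(g(x,y)-p,1))
E
python3 -m creep '[{"linear":[0,0,0.02],"rotation":[0,5,0],"hand":0},{"linear":[0,0,0.04],"rotation":[0,10,0],"hand":0},{"linear":[0,0,0.04],"rotation":[0,15,0],"hand":0},{"linear":[0,0,0.04],"rotation":[0,15,0],"hand":0}]'; python3 -c "
from h import *
want(12,-85,-50)"
```

```text
time: 15.1
ee_pos: [530.7, -12.7, 93.4]
orientation: [1.287, 1.331, -0.409]
contact_force: [-0.3, -0.6, -0.2]
width: 0.007
t15.10 tcp [530.7 -12.7  93.4] x [ 0.218 -0.094 -0.971] z [-0.132 -0.989  0.066] F [-0.3 -0.6 -0.2] M [0.06 0.28 0.03] w0.007 q [-0.07   0.407  1.966 -0.152  0.547  1.747]
jig -76.2 -37.9 rot [ 3.9  0.7 -0.7] shift [-10.5 -10.6]
```

```bash
python3 -m creep '[{"linear":[-0.01,-0.01,0],"rotation":[3.9,0.7,-0.7],"hand":0},{"linear":[-0.01,-0.01,-0.02],"rotation":[3.9,0.7,-0.7],"hand":0},{"linear":[-0.01,-0.01,-0.045],"rotation":[3.9,0.7,-0.7],"hand":0},{"linear":[-0.01,-0.01,-0.06],"rotation":[3.9,0.7,-0.7],"hand":0},{"linear":[-0.01,-0.01,-0.065],"rotation":[3.9,0.7,-0.7],"hand":0},{"linear":[-0.01,-0.01,-0.065],"rotation":[3.9,0.7,-0.7],"hand":0}]'; python3 -c "
from h import *
want(12,-70,-50)"
```

```text
time: 15.85
ee_pos: [520.9, -22.6, 28.6]
orientation: [1.569, 1.362, -0.145]
contact_force: [0.9, -0.4, 0.1]
width: 0.006
t15.85 tcp [520.9 -22.6  28.6] x [ 0.206 -0.03  -0.978] z [-0.143 -0.99   0.   ] F [ 0.9 -0.4  0.1] M [-0.01  0.27  0.01] w0.006 q [-0.131  0.521  2.006 -0.007  0.405  1.59 ]
jig -84.4 -49.1 rot [ 0.  -0.  -0.1] shift [14.1 -3. ]
```

```bash
python3 -m creep '[{"linear":[0.0099,-0.0014,-0.001],"rotation":[0,0,0],"hand":0},{"linear":[0.0168,-0.0025,-0.003],"rotation":[0,0,0],"hand":0},{"linear":[0.0218,-0.0032,-0.003],"rotation":[0,0,0],"hand":0},{"linear":[0.0277,-0.0040,-0.003],"rotation":[0,0,0],"hand":0},{"linear":[0.0356,-0.0052,-0.003],"rotation":[0,0,0],"hand":0},{"linear":[0.0435,-0.0064,-0.003],"rotation":[0,0,0],"hand":0},{"linear":[0.0515,-0.0075,-0.003],"rotation":[0,0,0],"hand":0},{"linear":[0.0574,-0.0084,-0.003],"rotation":[0,0,0],"hand":0},{"linear":[0.0594,-0.0087,-0.003],"rotation":[0,0,0],"hand":0},{"linear":[0.0594,-0.0087,-0.003],"rotation":[0,0,0],"hand":0}]'; python3 -c "
from h import *
want(12,-15,-50)
im=cv2.cvtColor(optics.read_camera('wrist'),4); cv2.imwrite('pics/w6.png',im)
"
```

```text
time: 17.1
ee_pos: [580.5, -31.3, 25.6]
orientation: [1.569, 1.361, -0.145]
contact_force: [-0.7, -0.2, -0.2]
width: 0.006
t17.10 tcp [580.5 -31.3  25.6] x [ 0.206 -0.03  -0.978] z [-0.143 -0.99   0.   ] F [-0.7 -0.2 -0.2] M [0.03 0.28 0.01] w0.006 q [-0.133  0.6    1.853 -0.006  0.479  1.586]
jig -24.2 -49.1 rot [ 0.   0.  -0.1] shift [ 9.  -2.2]
```

View pics/w6.png

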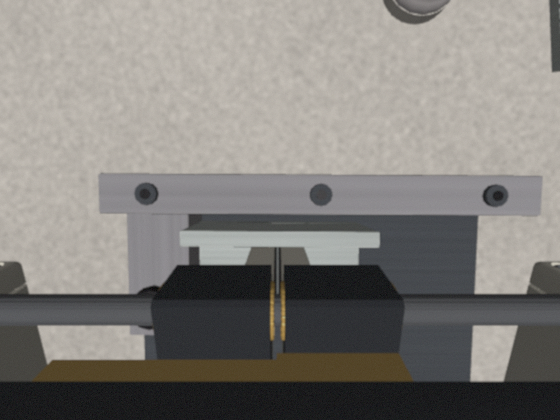

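The leg is now just short of the fence (rows 229–246, fence edge 213) and still by the stop. I'll close the last gap.

```bash
python3 -m creep '[{"linear":[0.004,-0.0006,0],"rotation":[0,0,0],"hand":0},{"linear":[0.006,-0.0009,0],"rotation":[0,0,0],"hand":0},{"linear":[0.008,-0.0012,0],"rotation":[0,0,0],"hand":0},{"linear":[0.008,-0.0012,0],"rotation":[0,0,0],"hand":0}]'; python3 -c "
from h import *
want(12,-15,-50)"
```

```text
time: 17.65
ee_pos: [588.7, -32.5, 25.7]
orientation: [1.569, 1.361, -0.145]
contact_force: [-0.1, -0.1, 0.0]
width: 0.005
t17.65 tcp [588.7 -32.5  25.7] x [ 0.206 -0.03  -0.978] z [-0.143 -0.99   0.   ] F [-0.1 -0.1  0. ] M [0.03 0.3  0.05] w0.005 q [-0.133  0.61   1.832 -0.005  0.49   1.586]
jig -15.9 -49.2 rot [ 0.   0.  -0.1] shift [ 0.8 -1. ]
```

```bash
python3 -m creep '[{"linear":[0.001,-0.0001,0],"rotation":[0,0,0],"hand":0},{"linear":[0.002,-0.0003,0],"rotation":[0,0,0],"hand":0},{"linear":[0.003,-0.0004,0],"rotation":[0,0,0],"hand":0},{"linear":[0.003,-0.0004,0],"rotation":[0,0,0],"hand":0}]'; python3 -c "
from h import *
want(12,-15,-50)"
```

```text
time: 18.15
ee_pos: [589.4, -32.6, 25.3]
orientation: [1.569, 1.366, -0.145]
contact_force: [-14.0, 1.4, 10.9]
width: 0.007
t18.15 tcp [589.4 -32.6  25.3] x [ 0.201 -0.03  -0.979] z [-0.143 -0.99   0.   ] F [-14.    1.4  10.9] M [ 0.13  2.25 -0.01] w0.007 q [-0.133  0.613  1.826 -0.005  0.498  1.586]
jig -15.1 -49.1 rot [-0.  -0.3 -0.1] shift [-0.  -0.9]
```

Run:
```python
from h import *
im=cv2.cvtColor(optics.read_camera('wrist'),4); cv2.imwrite('pics/w7.png',cv2.resize(im[150:300,90:410],None,fx=2.5,fy=2.5,interpolation=2))
st()
im=cv2.cvtColor(optics.read_camera('scene'),4); cv2.imwrite('pics/s7.png',cv2.resize(im[215:315,190:320],None,fx=6,fy=6,interpolation=2))
```

```text
t18.20 tcp [589.4 -32.6  25.2] x [ 0.201 -0.03  -0.979] z [-0.143 -0.99   0.   ] F [-13.3   1.8  10.5] M [ 0.17  2.18 -0.07] w0.009 q [-0.133  0.613  1.826 -0.005  0.498  1.586]
```

View pics/w7.png

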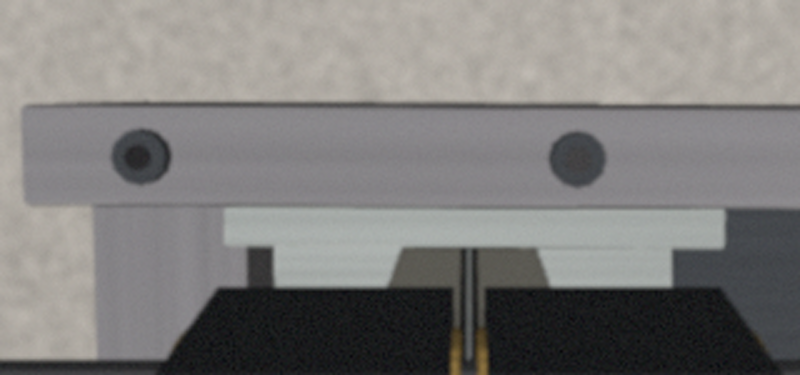

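View pics/s7.png

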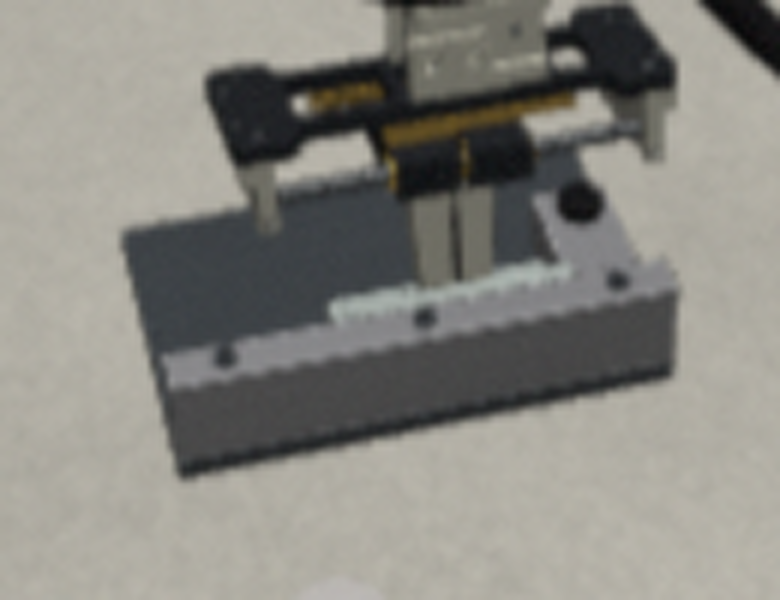

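Run:
```python
from h import *
m=cam('wrist')
def j(n,u,v,z):
    p=onz(m,(u+.5)/2.5-.5+90,(v+.5)/2.5-.5+150,z)[:2]-cr;print(n,'jig',np.round([p@ex,p@ey],1))
j('legL outer',224,208,59);j('legR outer',724,208,59);j('legL in',224,246,59);j('fence L',23,206,59);j('stop R top',248,265,44);j('stop L',96,265,44);j('footL',274,265,22);j('footR',672,265,22)
```

```text
legL outer jig [ 1.3 -0.3]
legR outer jig [  1.5 -99.3]
legL in jig [-6.3 -0.1]
fence L jig [ 1.7 39.5]
stop R top jig [-13.7  -0.2]
stop L jig [-13.7  33.2]
footL jig [-19.  -0.]
footR jig [-18.8 -99.7]
```

The angle measures home, about 0 mm from fence and stop. Now the final diagonal press.

```bash
python3 -m creep '[{"linear":[0.001,-0.0001,-0.0004],"rotation":[0,0,0],"hand":0},{"linear":[0.0015,-0.0002,-0.0008],"rotation":[0,0,0],"hand":0},{"linear":[0.0015,-0.0002,-0.0008],"rotation":[0,0,0],"hand":0},{"linear":[0.0015,-0.0002,-0.0008],"rotation":[0,0,0],"hand":0}]'; python3 -c "
from h import *
want(12,-15,-50)"
```

```text
time: 18.75
ee_pos: [589.3, -32.5, 24.2]
orientation: [1.569, 1.369, -0.146]
contact_force: [-10.7, 1.9, 8.1]
width: 0.006
t18.75 tcp [589.3 -32.5  24.2] x [ 0.198 -0.029 -0.98 ] z [-0.143 -0.99   0.   ] F [-10.7   1.9   8.1] M [ 0.2   1.82 -0.04] w0.006 q [-0.133  0.615  1.824 -0.005  0.501  1.586]
jig -15.3 -49.0 rot [-0.  -0.5 -0.1] shift [ 0.1 -1. ]
```

```bash
python3 -m creep '[{"linear":[0.0003,0,-0.0006],"rotation":[0,0,0],"hand":0},{"linear":[0.0006,-0.0001,-0.0012],"rotation":[0,0,0],"hand":0},{"linear":[0.0010,-0.0001,-0.0018],"rotation":[0,0,0],"hand":0},{"linear":[0.0012,-0.0002,-0.0018],"rotation":[0,0,0],"hand":0},{"linear":[0.0012,-0.0002,-0.0018],"rotation":[0,0,0],"hand":0}]'; python3 -c "
from h import *
want(12,-15,-50)"
```

```text
time: 19.38
ee_pos: [589.4, -32.5, 23.4]
orientation: [1.568, 1.372, -0.146]
contact_force: [-16.9, 1.9, 25.3]
width: 0.004
t19.38 tcp [589.4 -32.5  23.4] x [ 0.196 -0.029 -0.98 ] z [-0.143 -0.99   0.   ] F [-16.9   1.9  25.3] M [0.26 2.41 0.03] w0.004 q [-0.133  0.617  1.823 -0.005  0.503  1.586]
jig -15.2 -49.0 rot [-0.1 -0.6 -0.1] shift [ 0. -1.]
```

```bash
python3 -m creep '[{"linear":[0.0008,-0.0001,-0.0007],"rotation":[0,0,0],"hand":0},{"linear":[0.0008,-0.0001,-0.0007],"rotation":[0,0,0],"hand":0},{"linear":[0.0008,-0.0001,-0.0007],"rotation":[0,0,0],"hand":0},{"linear":[0.0008,-0.0001,-0.0007],"rotation":[0,0,0],"hand":0}]'; python3 -c "
from h import *
want(12,-15,-50)
for n in ('wrist','top'):
  im=cv2.cvtColor(optics.read_camera(n),4); cv2.imwrite('pics/%s8.png'%n,im if n=='wrist' else cv2.convertScaleAbs(im,alpha=1.6))
st()
"
```

```text
time: 19.88
ee_pos: [589.4, -32.5, 23.5]
orientation: [1.568, 1.373, -0.146]
contact_force: [-11.9, 1.4, 18.4]
width: 0.006
t19.88 tcp [589.4 -32.5  23.5] x [ 0.194 -0.029 -0.981] z [-0.143 -0.99   0.001] F [-11.9   1.4  18.4] M [ 0.13  1.98 -0.  ] w0.006 q [-0.133  0.617  1.821 -0.005  0.505  1.586]
jig -15.2 -49.0 rot [-0.1 -0.7 -0.1] shift [ 0.1 -1. ]
t19.98 tcp [589.4 -32.5  23.5] x [ 0.194 -0.029 -0.981] z [-0.143 -0.99   0.001] F [-13.    1.6  17.9] M [ 0.15  1.95 -0.01] w0.005 q [-0.133  0.617  1.821 -0.006  0.505  1.586]
```

View pics/wrist8.png

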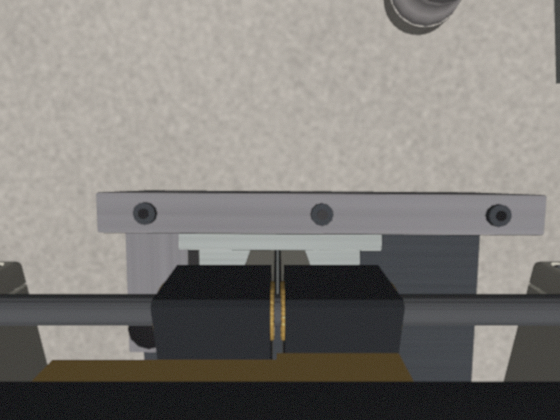

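View pics/top8.png

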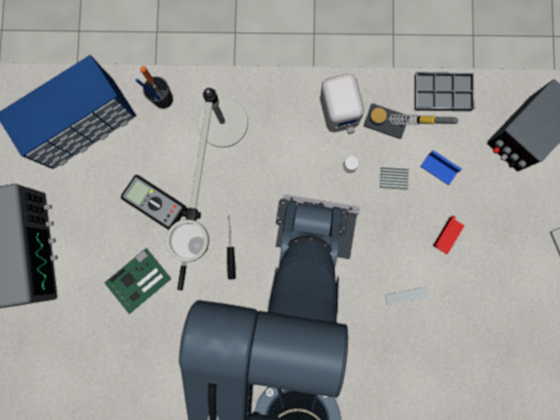

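```bash
python3 -m creep '[{"linear":[0.0008,-0.0001,-0.0003],"rotation":[0,0,0],"hand":0},{"linear":[0.0008,-0.0001,-0.0003],"rotation":[0,0,0],"hand":0},{"linear":[0.0008,-0.0001,-0.0003],"rotation":[0,0,0],"hand":0},{"linear":[0.0008,-0.0001,-0.0003],"rotation":[0,0,0],"hand":0},{"linear":[0.0008,-0.0001,-0.0003],"rotation":[0,0,0],"hand":0},{"linear":[0.0008,-0.0001,-0.0003],"rotation":[0,0,0],"hand":0}]'; python3 -c "
from h import *
want(12,-15,-50)
im=cv2.cvtColor(optics.read_camera('wrist'),4);cv2.imwrite('pics/w9.png',cv2.resize(im[170:290,90:410],None,fx=2.5,fy=2.5,interpolation=2))
st()"
```

```text
time: 20.72
ee_pos: [589.3, -32.5, 23.6]
orientation: [1.567, 1.375, -0.147]
contact_force: [-9.5, 0.9, 12.7]
width: 0.004
t20.73 tcp [589.3 -32.5  23.6] x [ 0.192 -0.028 -0.981] z [-0.143 -0.99   0.001] F [-9.5  0.9 12.7] M [0.08 1.65 0.01] w0.004 q [-0.133  0.618  1.82  -0.006  0.508  1.586]
jig -15.2 -49.0 rot [-0.1 -0.8 -0.1] shift [ 0.1 -1.1]
t20.77 tcp [589.3 -32.5  23.6] x [ 0.192 -0.028 -0.981] z [-0.143 -0.99   0.001] F [-10.    0.6  12.9] M [ 0.15  1.68 -0.07] w0.004 q [-0.133  0.618  1.82  -0.006  0.508  1.586]
```

View pics/w9.png

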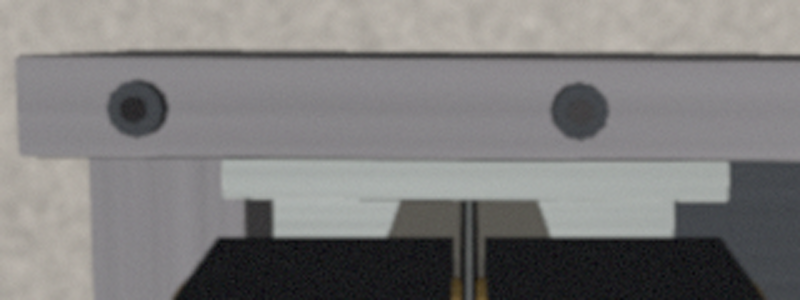

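The leg (columns 222–729) lies flush under the fence edge with its end at the stop, and the push is steady at about 10 N into the fence and 13 N down. Handing in.

```bash
python3 -c "
from rig import workorder
print(workorder.finish_job())
from h import *
st()"
```

```text
the job is handed in; nothing more can be done
None
the job is handed in; nothing more can be done
```

The job is handed in, with the fingers still pushing the angle home in the jig. The rig gave no verdict and no reading after hand-in.

- **Magnifier:** I pushed the head about 0.75 rad to the left with closed fingers. The top view shows it past the jig, left of the screwdriver.
- **Angle:** I gripped it by its leg and stood it on the plate in front of the fence. I slid it against the stop (about 19 N briefly), released it, then pushed it to the fence with closed fingertips and pressed into the inside corner.
- **Last checks:** At 20.8 s the fingers were pushing steadily at about 10 N into the fence and 13 N down. When it reached the fence, the wrist camera put the angle about 0 mm from the stop and parallel to the fence. The leg looked flush with the fence in the last picture. I saw no other items moved in the top view.
- **Disagreements:**
  - A 30° finger tilt ran into joint 5's lower limit, so I used about 12°.
  - The fence measured 1.5–4 mm further away in the wrist camera than in my fit from the other two. The push found it where that fit put it.
  - Flatness on the plate was judged from contact force and height, not measured separately.

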